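Set the click-stop length gauge and sort the battens

ROBOT

A 6-joint arm with a two-finger parallel gripper is mounted at the origin on the work surface. World frame = base frame: x ahead of the robot, y to its left, z up, the work surface at z = 0. Lengths are in m, angles in degrees, forces in N, time in s.
With the tool pointing down it reaches from about 0.35 to 0.875 m from the base axis. Payload 4.2 kg.
Tool frame: the origin (TCP) lies midway between the tips of the shut fingers; the grasp point (between the pads) lies 19 mm behind it; z points along the fingers, y is the line along which they close (so a half turn about z gives the same grasp; the last joint's range is limited). The gripper opens to 87 mm and grips with 3 to 60 N. Pads are 19 mm wide; open, the fingers measure 117 mm over their backs; the gripper's body (75 mm by 190 mm) begins 51 mm behind the grasp point.
Start: joints at [86.322, 22.042, 0.453, 0, -68.411, -14.817], TCP at [0.198, 0.593, 0.223] pointing down, gripper open.
Joint ranges: [-179.83, 179.83], [-69.29, 118.12], [-61.27, 80.66], [-181.25, 117.63], [-171.15, -9.14], [-177.46, 177.46]. Speed limits (degrees/s): [159.86, 159.86, 180, 180, 180, 180].

INTERFACE

Orientations are given as a 3x3 rotation matrix whose columns are the frame's x, y, z axes.
In Python, from station import r, cams gives the robot as it stands.
- The arm moves only by the tool play_rows, never from a script. Its argument "commands" is text: rows parted by semicolons, each of 6 numbers parted by spaces: the shift along the world's x, y, z normalised to -1 to 1, where 1 is 30 mm, then the turn, a rotation vector about the world's x, y, z normalised to -1 to 1, where 1 is 0.15 rad. A call has 1 to 20 rows; each row shifts and turns the commanded pose from where the row before left it; what a row does not reach is not made up. A row lasts 1/10 s, in which the tool goes at most 50 mm and 8.59 degrees, less where a joint would pass 70% of its speed; a pose out of reach is approached as far as the arm can. A call with a number of a shift or a turn outside -1 to 1 is refused whole. A call with a gripper value outside its range is refused whole. "grip" is the finger opening in mm, from 0 to 87, set as the call begins (left out, the last holds). The fingers move at their own pace and stop on an object; the grip force is fixed at half the most. Time passes only in rows, so rows that do not move let the fingers close. It gives the time, the measured TCP pose, the force, the opening and the grip force at its end, in the units of the state.
- r.sense(): the state, without advancing time (a new reading comes with each control period).
- cams.capture(name): name is "scene" or "side" or "wrist"; returns (picture, depth): 420x560x3 uint8, blue, green, red; 420x560 float32, m along the optical axis (not along the pixel's ray), 0 where there is no reading.
- cams.camera_info(name): a dict with "mtx" (3x3 intrinsics, pixels), "k1" (the pictures are not rectified: a ray, as slopes to the right and down, at radius r is drawn at 1 + k1 r^2 times it, then the intrinsics apply), "R" (3x3) and "t" (3): a world point X has camera coordinates R X + t. Camera axes: x right, y down, z forward; pixel columns grow to the right and rows downward; lengths in m; the calibration is good to about 2 mm. A picture is of the moment at which its call begins: read the wrist's pose just before it. camera_info takes no time and is no camera call; for the wrist camera it gives the pose at the moment of the call.
- r.finish_job(): hands the job in; it is judged then, once.
The state is a dict: "time_s": time; "joints": joint angles; "joint_velocities": joint speeds; "effort": joint torques, N m; "tcp_pos": TCP position; "ee_rot": TCP orientation; "wrist_force": force on the tool from outside, world axes, zero at the start; "moment": the same for the moment, N m; "gripper_width": opening from 0.0 (shut) to 1.0 (fully open); "gripper_force": force on a finger pad.
Only numpy, scipy, OpenCV 4.12 (cv2) and the standard library are available. Lean on these libraries where they do the work, as an engineer would, in place of code of your own. Each camera call takes 0.05 s, during which the arm holds its last target. There are 200 camera calls.

TASK

Set the cutting-length gauge: wind its knob back (anticlockwise seen from above) until it is fully home against its stop, then turn it forward (clockwise) exactly four clicks. Then lay the one of the two loose battens on the bench that fills the opened gap flat on the gauge's bed between the stops, and put the other one into the tray row of its own length. Let go of everything, and leave the batten already in the tray and the rest of the bench where they are.

Things in the scene. Friction and masses are not known exactly. Their poses are not given: they have to be found in the camera images.
- gauge: Length gauge fixed to the bench: aluminium bed 290 mm long (x -195 to +95), 84 wide, 15 thick. Origin: underside, mid gap as open at four clicks. At +x a dark end block, face at x=+60, 32 mm high over the bed. Two rails 8 mm high over the bed, 34 mm clear between them, along the x axis from x=-108 to 82. At -x (-190 to -110) a green knob housing, top 42 mm over the bench
- knob (a joint): Knob angle, rad, growing clockwise seen from above. 0 = home (hard stop), 3.14 = far hard stop; a click every 0.524 rad (30 degrees), four clicks = 2.094. It snaps into and holds each click by itself once most of the way; getting over a click takes about 0.15 N m. Starts about one or two clicks from home
- knob_grip (a point): On the knob's vertical axis, 70 mm over the bench, at x=-150 of the gauge; axes as the gauge's, not turning. Black disc 60 mm across with an upright bar grip on it, 60 mm long, 14 thick, from 52.5 to 84.5 mm over the bench. A white line on top marks the bar's end that points to the gauge's +x at 0 and turns with the knob
- stop_face (a point): Middle of the face of the sliding stop (dark block 30 mm wide, 20 thick, top 47 mm over the bench), 32 mm over the bench. At x=-20 mm of the gauge with the knob home (gap to the end block 80 mm); moves 10 mm towards -x per click (gap 120 mm at four). A thin steel rack bar runs from it through the housing and sticks out behind
- nest (a point): Point on the top of the gauge's bed (15 mm over the bench) at the middle of the gap at four clicks; x along the gauge. Here the middle of the fitting batten's underside belongs
- batten_mid: Loose planed pine batten 114 mm long (x), 28 wide (y), 38 high (z), 80 g. Origin: centre of the underside. It starts lying on the bench between gauge and tray; which of the two loose battens lies on which side varies
- batten_long: Like batten_mid, but 134 mm long, 94 g
- batten_short: Like batten_mid, but 94 mm long, 66 g; it lies in the tray's short row and stays there
- tray: Wooden tray block 170 x 170 x 20 mm, fixed to the bench, origin at the centre of its underside. Three rows (pockets 10 mm deep, 34 mm wide, running along its x): 140 mm long at y = -52, 120 mm long at y = 0, 100 mm long at y = +52
- long_row (a point): Centre of the floor of the tray's 140 mm row, 10 mm over the bench; x along the row. Here the middle of the long batten's underside belongs
- sanding_block: Cork sanding block 65 x 110 x 30 mm, bystander, beyond the battens; origin at its underside
- glue_bottle: White glue bottle, 60 mm across, 170 mm high, bystander at the back of the bench
- hammer: Hammer, bystander lying left of the tray
- screwdriver: Screwdriver, bystander lying right of the gauge
- screw_jar: Open glass jar 76 mm across, 90 mm high, bystander behind the tray
- tape_roll: Grey roll of tape, 100 mm across, 25 mm high, lying flat, bystander between robot and tray
- try_square: Try square, wooden stock 120 mm, steel blade, lying flat, bystander beyond the gauge and the battens
Not all that is in view belongs to the job. What is shaped like the batten_long but green is not meant.

How it is judged (in metres and radians):
On the way, in this order (a step that is already met when the one before it is completed fails the run):
1. the knob is wound fully home (value of joint knob below 0.12 rad), for 0.2 s.
2. the knob stands at exactly four clicks (value of joint knob between 1.96 and 2.23 rad), for 0.3 s.
3. the fitting batten lies flat in the gauge between the stops (z of batten_mid in the frame of nest between -0.004 and 0.004 m and horizontal distance between batten_mid and nest below 0.008 m and angle between the x axis of batten_mid and the x axis of gauge, either way round below 0.12 rad), for 0.2 s.
At the end, for the whole second after the job is handed in: The knob is at four clicks (2.094 rad, within 0.13); the 114 mm batten lies flat on the gauge bed, middle within 8 mm of nest, and the 134 mm batten on the floor of the 140 mm row, within 8 mm of long_row, each within 4 mm in height and 0.12 rad in line, right way up, at rest (all of step 2 and all of step 3 and angle between each of batten_mid, batten_long's own z axis and vertical below 0.06 rad and z of batten_long in the frame of long_row between -0.004 and 0.004 m and horizontal distance between batten_long and long_row below 0.008 m and angle between the x axis of batten_long and the x axis of tray, either way round below 0.12 rad and linear speed of each of batten_mid, batten_long below 0.02 m/s); the robot touches nothing.
It fails at once if the short batten in the tray is disturbed by more than 15 mm (distance of batten_short from where it was at the start of the episode above 0.015 m).
It fails at once if a bystander is moved by more than 30 mm (distance of any of sanding_block, glue_bottle, hammer, screwdriver, screw_jar, tape_roll, try_square from where it was at the start of the episode above 0.03 m).
It also fails if it takes over 72 s, if anything falls off the work surface, if the arm or the gripper's body presses on something with over 40 N, if the wrist force passes 120 N, or if a joint passes its speed limit or range.

## Working session

There is one attempt and no reset: what is moved stays moved. The work goes in short steps, Python scripts to look and compute and a tool call to move; the robot and the scene stay as the last step left them, time stands still between calls to the robot, and variables do not carry over. Pictures are saved under pics/ and viewed, at most 10 in all, crops included, and the job is handed in when it is done.

Besides the shell and the picture viewer there is one more tool, called as a command line: name --argument value ..., lists and objects as JSON in quotes. play_rows: Moves the arm, as the interface text tells. Scaled input: -1 to 1 covers 30 mm each way for a shift and 0.15 rad each way for a turn. Its arguments: {"type":"object","properties":{"commands":{"type":"string"},"grip":{"type":"number"}},"required":["commands"]}

```bash
ls; mkdir -p pics
cat > h.py <<'E'
import numpy as np, cv2
from station import r, cams
def cap(n):
    ci=cams.camera_info(n); p,d=cams.capture(n); return p,d,ci
def ray(ci,uv):
    K=np.array(ci["mtx"]);uv=np.atleast_2d(np.array(uv,float))
    s=cv2.undistortPoints(uv[:,None],K,np.array([ci["k1"],0,0,0.]))[:,0]
    R=np.array(ci["R"]);t=np.array(ci["t"])
    return -R.T@t, np.c_[s,np.ones(len(s))]@R
def plane(ci,uv,z):
    o,d=ray(ci,uv); return o+d*((z-o[2])/d[:,2:])
def world(ci,uv,depth):
    o,d=ray(ci,uv); return o+d*np.atleast_1d(depth)[:,None]
def proj(ci,X):
    R=np.array(ci["R"]);t=np.array(ci["t"]);c=np.atleast_2d(X)@R.T+t
    s=c[:,:2]/c[:,2:];s=s*(1+ci["k1"]*(s**2).sum(1,keepdims=True))
    K=np.array(ci["mtx"]);return s@K[:2,:2].T+K[:2,2]
def cloud(ci,d):
    v,u=np.mgrid[:d.shape[0],:d.shape[1]]
    P=world(ci,np.c_[u.ravel(),v.ravel()],d.ravel()); return P.reshape(d.shape+(3,))
E
python3 - <<'E'
from h import *
for n in("scene","side","wrist"):
    p,d,ci=cap(n);cv2.imwrite(f"pics/{n}0.png",p);np.savez(f"{n}0.npz",p=p,d=d)
    import pickle;pickle.dump(ci,open(f"{n}0.pkl","wb"))
    print(n,-np.array(ci["R"]).T@np.array(ci["t"]),np.array(ci["mtx"])[0,0])
s=r.sense();print(s["time_s"],s["tcp_pos"],s["ee_rot"])
E
```

```text
pics
scene [0.93104948 0.58040573 0.88345972] 389.52250219107555
side [ 0.04143003 -0.72652522  0.93502927] 403.6570073698154
wrist [0.26596788 0.57106895 0.38290327] 332.1432382687377
0.15 [0.19812454 0.59231893 0.22173905] [[ 9.48312404e-01 -3.17338036e-01 -3.94866558e-04]
 [-3.17338262e-01 -9.48311177e-01 -1.52929595e-03]
 [ 1.10847404e-04  1.57555659e-03 -9.99998753e-01]]
```

View pics/scene0.png

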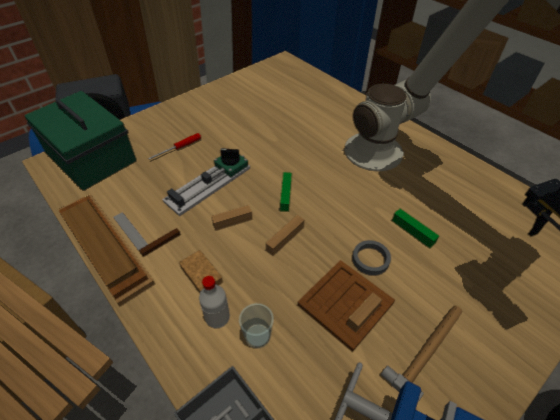

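View pics/side0.png

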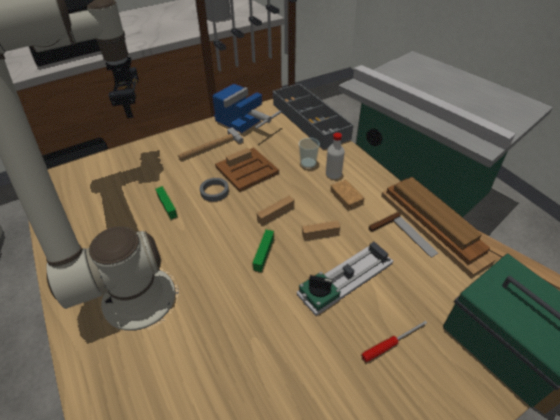

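Scene: loose battens at (232,218) and (285,234), the short one in the tray at (364,310). The green look-alikes are at (286,191) and (415,227). The gauge runs from about (235,160), the knob end, to (175,195), and the tray is centred near (346,303).

```bash
cat > m.py <<'E'
from h import *
import pickle
def rect(P):
    (c,(w,h),a)=cv2.minAreaRect((P[:,:2]*1000).astype(np.float32))
    if w<h: w,h,a=h,w,a-90
    return np.round([*c,w,h,a],1)
for n in("scene","side"):
    z=np.load(f"{n}0.npz");ci=pickle.load(open(f"{n}0.pkl","rb"));p,d=z["p"],z["d"]
    C=cloud(ci,d);Z=C[...,2];ok=(d>0)&(C[...,0]>0.2)&(C[...,0]<1.1)&(abs(C[...,1])<0.6)
    print(n,"table z",np.median(Z[ok&(abs(Z)<.012)]))
    for lo,hi in((.008,.024),(.030,.046),(.046,.058),(.075,.095)):
        k,L,st,ce=cv2.connectedComponentsWithStats((ok&(Z>lo)&(Z<hi)).astype(np.uint8),connectivity=4)
        for i in range(1,k):
            if st[i,4]>=40: 
                m=L==i;print(lo,hi,st[i,4],"px",ce[i].round(),"rect",rect(C[m]),"z",np.median(Z[m]).round(4),"bgr",p[m].mean(0).round())
E
python3 m.py
python3 - <<'E'
import numpy as np,cv2
a=np.load('scene0.npz')['p'][140:250,150:320];b=np.load('side0.npz')['p'][180:320,240:400]
a=cv2.resize(a,(800,518),interpolation=2)
cv2.imwrite('pics/c1.png',a);cv2.imwrite('pics/c2.png',cv2.resize(b,(686,600),interpolation=2))
E
```

```text
scene table z 0.0009921679715988452
0.008 0.024 174 px [180. 145.] rect [ 515.9 -447.6  199.7   20.3   -8. ] z 0.0171 bgr [28. 36. 90.]
0.008 0.024 245 px [108. 173.] rect [ 746.  -477.2  201.8   20.3    2.4] z 0.0159 bgr [21. 32. 16.]
0.008 0.024 1009 px [199. 191.] rect [ 528.2 -234.   287.4   88.6    6.5] z 0.0162 bgr [101. 106. 109.]
0.008 0.024 137 px [232. 222.] rect [564.7 -47.5 112.3   6.7 -17.7] z 0.016 bgr [26. 45. 61.]
0.008 0.024 171 px [411. 232.] rect [203.4 306.7 134.7   6.4 -89.7] z 0.016 bgr [11. 39.  8.]
0.008 0.024 128 px [283. 241.] rect [486.5 100.5 134.9  27.1  -4. ] z 0.0162 bgr [27. 45. 62.]
0.008 0.024 466 px [153. 241.] rect [ 7.586e+02 -1.587e+02  1.206e+02  9.010e+01 -1.000e-01] z 0.0158 bgr [39. 52. 68.]
0.008 0.024 40 px [125. 243.] rect [ 837.2 -173.2   63.4    6.5  -89.6] z 0.0226 bgr [ 54.  91. 122.]
0.008 0.024 104 px [374. 249.] rect [330.9 282.5  73.4  29.7 -70.2] z 0.0164 bgr [33. 36. 36.]
0.008 0.024 132 px [367. 268.] rect [381.2 305.5  98.3  42.  -59.8] z 0.0155 bgr [34. 38. 39.]
0.008 0.024 342 px [136. 287.] rect [883.9 -67.1 102.1 100.5  89.
[... 8318 characters left out ...]
[31. 46. 62.]
0.046 0.058 175 px [318. 290.] rect [ 417.4 -258.3   55.8   29.7  -41.5] z 0.0525 bgr [26. 26. 24.]
0.046 0.058 145 px [466. 334.] rect [ 653.2 -543.4  113.5    7.6  -84.9] z 0.0516 bgr [33. 41. 25.]
0.075 0.095 244 px [259. 115.] rect [668.1 541.3 145.1 122.   17.5] z 0.0848 bgr [89. 90. 89.]
0.075 0.095 162 px [309. 145.] rect [720.2 257.8  77.7  73.8  88.2] z 0.0846 bgr [ 92. 103. 104.]
0.075 0.095 80 px [334. 159.] rect [753.1 144.4  56.2  29.4 -41.3] z 0.0845 bgr [80. 85. 87.]
0.075 0.095 141 px [320. 279.] rect [ 428.1 -245.7   57.4   15.7  -49.8] z 0.0834 bgr [42. 46. 44.]
0.075 0.095 250 px [470. 327.] rect [ 651.8 -543.8  112.6    7.3  -85.1] z 0.0851 bgr [33. 41. 25.]
```

View pics/c1.png

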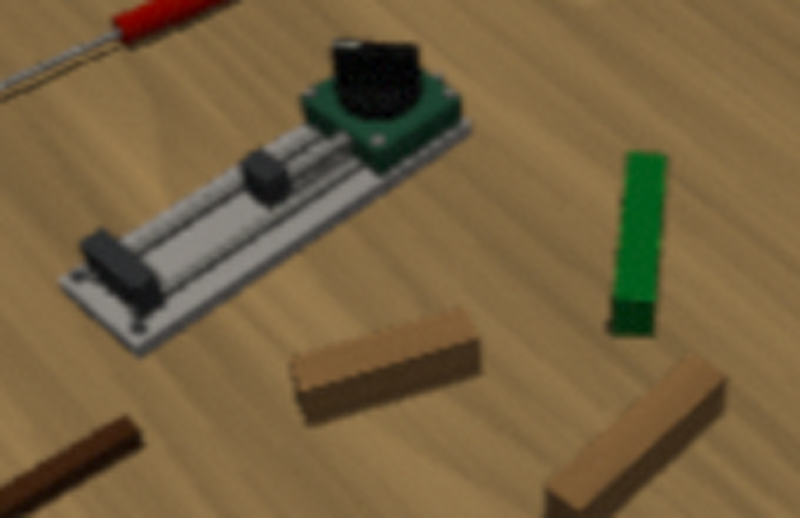

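Crop: a batten at crop (385,365) beside the gauge (the 114 mm one by measurement), a longer one at (640,435) (135 mm), and a green decoy at (640,240). The knob's white mark is on the bar's left end, at crop (350,45). The bar lies about 50–60° clockwise of the gauge's x, so two clicks from home.

Poses, which agree in both views and with the given sizes:
- **Gauge:** origin (577,-229), yaw 6°, with the knob at (428,-245).
- **Tray:** (504,336.5), yaw 5.3°.
- **114 mm batten:** (560,-61), yaw -19°.
- **134 mm batten:** (484.5,86.5), yaw 8°.

I'm moving to the knob.

play_rows --commands "0.84 -0.97 0 0 0 0;0.84 -0.97 0 0 0 0;0.84 -0.97 0 0 0 0;0.84 -0.97 0 0 0 0;0.84 -0.97 0 0 0 0;0.84 -0.97 0 0 0 0;0.84 -0.97 0 0 0 0;0.84 -0.97 0 0 0 0;0.84 -0.97 0 0 0 0;0.84 -0.97 0 0 0 0" --grip 60

```text
time_s: 1.15
tcp_pos: [0.4509, 0.3003, 0.2224]
ee_rot: [[0.948, -0.317, -0.0], [-0.317, -0.948, -0.0], [-0.0, 0.0, -1.0]]
wrist_force: [0.0, 0.4, 0.3]
gripper_width: 0.688
gripper_force: 0.0
```

play_rows --commands "0 -0.96 0 0 0 -0.22;0 -0.96 0 0 0 -0.22;0 -0.96 0 0 0 -0.22;0 -0.96 0 0 0 -0.22;0 -0.96 0 0 0 -0.22;0 -0.96 0 0 0 -0.22;0 -0.96 0 0 0 -0.22;0 -0.96 0 0 0 -0.22;0 -0.96 0 0 0 -0.22;0 -0.96 0 0 0 -0.22;-0.1 -0.96 0 0 0 -0.22;-0.1 -0.96 0 0 0 -0.22;-0.1 -0.96 0 0 0 -0.22;-0.1 -0.96 0 0 0 -0.22;-0.1 -0.96 0 0 0 -0.22;-0.1 -0.96 0 0 0 -0.22;-0.1 -0.96 0 0 0 -0.22;-0.1 -0.96 0 0 0 -0.22;0 -0.9 0 0 0 -0.22;0 0 0 0 0 0"

```text
time_s: 3.15
tcp_pos: [0.4259, -0.2458, 0.2221]
ee_rot: [[0.579, -0.816, -0.001], [-0.816, -0.579, -0.0], [-0.0, 0.001, -1.0]]
wrist_force: [-0.9, -0.4, 0.3]
gripper_width: 0.687
gripper_force: 0.0
```

```bash
cat > w.py <<'E'
from h import *
import sys
def rect(P):
    (c,(w,h),a)=cv2.minAreaRect((P[:,:2]*1000).astype(np.float32))
    if w<h: w,h,a=h,w,a-90
    return np.round([*c,w,h,a],1)
def state():
    s=r.sense();R=np.array(s["ee_rot"]);print("t",s["time_s"],"tcp",np.round(np.array(s["tcp_pos"])*1000,1),"yaw",np.degrees(np.arctan2(R[1,0],R[0,0])).round(2),"tilt",np.round(R[:2,2],4),"j",np.round(s["joints"],1),"F",np.round(s["wrist_force"],1),"M",np.round(s["moment"],2),"g",s["gripper_width"])
def comps(n,bands,minpx=60,save=None):
    p,d,ci=cap(n)
    if save: cv2.imwrite(f"pics/{save}.png",p)
    C=cloud(ci,d);Z=C[...,2]
    for lo,hi in bands:
        k,L,st,ce=cv2.connectedComponentsWithStats(((d>0)&(Z>lo)&(Z<hi)).astype(np.uint8),connectivity=4)
        for i in range(1,k):
            if st[i,4]>=minpx:
                m=L==i;print(lo,hi,st[i,4],"px",ce[i].round(),"rect",rect(C[m]),"z",np.median(Z[m]).round(4),"bgr",p[m].mean(0).round())
    return p,d,ci,C
E
python3 - <<'E'
from w import *
state()
comps("wrist",((.078,.095),(.042,.050),(.034,.042)),150,"w1")
E
```

```text
t 3.15 tcp [ 425.9 -245.8  222.1] yaw -54.65 tilt [-0.0009 -0.0002] j [-11.    9.  -17.7   0.  -63.3  46.4] F [-0.9 -0.4  0.3] M [0.12 0.02 0.03] g 0.6871492602271395
0.078 0.095 931 px [275. 195.] rect [ 428.5 -244.2   60.1   14.   -46.2] z 0.0834 bgr [34. 35. 33.]
0.042 0.05 1404 px [78. 77.] rect [ 646.6 -222.2   60.7   20.8  -84.2] z 0.0459 bgr [104. 102. 102.]
0.042 0.05 621 px [186. 138.] rect [ 530.7 -233.9   30.3   20.3  -84.6] z 0.0459 bgr [113. 111. 110.]
0.034 0.042 286 px [90. 82.] rect [ 637.6 -223.6   60.3    3.8  -82.3] z 0.038 bgr [50. 49. 49.]
0.034 0.042 3138 px [267. 178.] rect [ 451.9 -241.8  141.9   84.2    5.8] z 0.0406 bgr [77. 90. 68.]
0.034 0.042 947 px [ 64. 226.] rect [589.4 -68.5  50.9  30.3 -19. ] z 0.0369 bgr [135. 185. 225.]
```

View pics/w1.png

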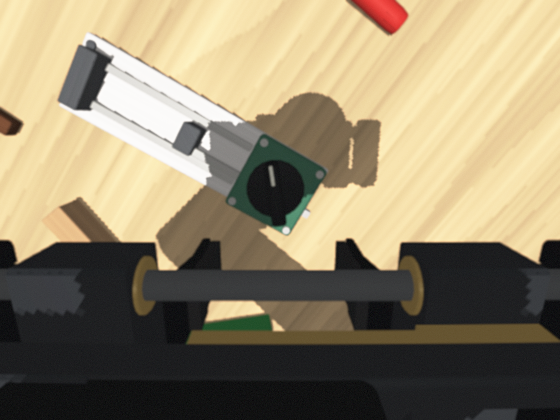

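Wrist view: the knob is at (275,190) with the white line pointing up the image, the stop block at (190,137) and the end block at (85,75). The bar's yaw is -46° against 5.8° for the gauge, so the knob is 52° from home. The measured sizes (60×14 bar, 30×20 stop) match. Next I grasp the bar.

play_rows --commands "0.07 0.03 -0.9 0 0 0.5;0 0 -0.9 0 0 0.48;0 0 -0.9 0 0 0;0 0 -0.9 0 0 0;0 0 -0.9 0 0 0;0 0 -0.6 0 0 0;0 0 -0.4 0 0 0;0 0 0 0 0 0"

```text
time_s: 4.0
tcp_pos: [0.427, -0.2416, 0.0559]
ee_rot: [[0.695, -0.719, -0.004], [-0.719, -0.695, 0.001], [-0.004, 0.002, -1.0]]
wrist_force: [-0.1, -0.3, 0.7]
gripper_width: 0.688
gripper_force: 0.0
```

play_rows --commands "0 0 0 0 0 0;0 0 0 0 0 0;0 0 0 0 0 0;0 0 0 0 0 0;0 0 0 0 0 0;0 0 0 0 0 0;0 0 0 0 0 0;0 0 0 0 0 0" --grip 0

```text
time_s: 4.8
tcp_pos: [0.4272, -0.2438, 0.0577]
ee_rot: [[0.695, -0.719, -0.002], [-0.719, -0.695, -0.001], [-0.001, 0.002, -1.0]]
wrist_force: [-3.1, -5.9, 1.9]
gripper_width: 0.16
gripper_force: 30.0
```

```bash
python3 -c "
from w import *
state()"
```

```text
t 4.8 tcp [ 427.2 -243.8   57.7] yaw -45.99 tilt [-0.0024 -0.0011] j [-10.7  20.5 -30.1   0.1 -39.5  54.6] F [-3.1 -5.9  1.9] M [-1.67  0.83 -0.06] g 0.15991730597185824
```

play_rows --commands "0 0 0 0 0 0.7;0 0 0 0 0 0.7;0 0 0 0 0 0.7;0 0 0 0 0 0.7;0 0 0 0 0 0.7;0 0 0 0 0 0.7;0 0 0 0 0 0.7;0 0 0 0 0 0.7;0 0 0 0 0 0.5;0 0 0 0 0 0.3;0 0 0 0 0 0;0 0 0 0 0 0;0 0 0 0 0 0"

```text
time_s: 6.1
tcp_pos: [0.4267, -0.245, 0.0577]
ee_rot: [[0.988, 0.153, -0.003], [0.153, -0.988, -0.002], [-0.003, 0.001, -1.0]]
wrist_force: [-5.2, -12.2, -0.5]
gripper_width: 0.165
gripper_force: 30.0
```

Run:
```python
from w import *
state()
comps("wrist",((.042,.050),),150)
comps("side",((.075,.095),),50)
```

```text
t 6.1 tcp [ 426.7 -245.    57.7] yaw 8.83 tilt [-0.0029 -0.0019] j [-10.8  20.5 -30.1   0.2 -39.5 109.5] F [ -5.2 -12.2  -0.5] M [-3.69  1.16 -0.63] g 0.1647201741394563
0.042 0.05 2070 px [292.  16.] rect [ 544.3 -232.6   30.3   14.4  -81.9] z 0.046 bgr [98. 96. 94.]
0.042 0.05 174 px [217. 185.] rect [ 457.7 -206.1    8.1    8.    59.2] z 0.0431 bgr [94. 97. 97.]
0.042 0.05 173 px [346. 192.] rect [ 465.  -275.7    8.4    7.7  -87.9] z 0.0433 bgr [94. 97. 97.]
0.042 0.05 178 px [282. 199.] rect [ 455.7 -242.8   33.7    5.6  -86.8] z 0.0469 bgr [23. 25. 20.]
0.075 0.095 529 px [492.  32.] rect [2277.4  770.3 1088.3   43.4  -89.7] z 0.0843 bgr [ 97. 101. 101.]
0.075 0.095 51 px [260.  40.] rect [1027.3 1200.9   85.1   19.9    1.3] z 0.087 bgr [30. 43. 60.]
0.075 0.095 70 px [245.  44.] rect [ 935.  1187.    99.2   63.9  -42.4] z 0.0863 bgr [33. 44. 60.]
0.075 0.095 478 px [62. 91.] rect [ 7.1000e+00  1.1992e+03  5.0930e+02  2.6800e+01 -2.0000e-01] z 0.085 bgr [27. 41. 59.]
0.075 0.095 79 px [334. 159.] rect [752.5 144.   56.   26.5 -42.3] z 0.0842 bgr [84. 89. 91.]
0.075 0.095 103 px [146. 288.] rect [ 31.  -41.4  93.9  23.2  36.7] z 0.0855 bgr [51. 56. 59.]
0.075 0.095 666 px [501. 353.] rect [ 661.2 -620.6  267.9    8.2  -84.4] z 0.085 bgr [35. 43. 26.]
```

Turning stopped against resistance (0.63 N·m, well above a click), and the stop's back edge puts its face at about x=-20, so the knob is home. Now 120° clockwise.

play_rows --commands "0 0 0 0 0 -0.8;0 0 0 0 0 -0.8;0 0 0 0 0 -0.8;0 0 0 0 0 -0.8;0 0 0 0 0 -0.8;0 0 0 0 0 -0.8;0 0 0 0 0 -0.8;0 0 0 0 0 -0.8;0 0 0 0 0 -0.8;0 0 0 0 0 -0.8;0 0 0 0 0 -0.8;0 0 0 0 0 -0.8;0 0 0 0 0 -0.8;0 0 0 0 0 -0.8;0 0 0 0 0 -0.8;0 0 0 0 0 -0.8;0 0 0 0 0 -0.8;0 0 0 0 0 -0.8;0 0 0 0 0 -0.4;0 0 0 0 0 0"

```text
time_s: 8.2
tcp_pos: [0.4288, -0.2438, 0.0578]
ee_rot: [[-0.47, -0.883, 0.001], [-0.883, 0.47, -0.002], [0.001, -0.001, -1.0]]
wrist_force: [0.6, -5.6, -1.6]
gripper_width: 0.161
gripper_force: 30.0
```

play_rows --commands "0 0 0 0 0 0;0 0 0 0 0 0"

```text
time_s: 8.4
tcp_pos: [0.4288, -0.2438, 0.0578]
ee_rot: [[-0.469, -0.883, 0.001], [-0.883, 0.469, -0.002], [0.001, -0.001, -1.0]]
wrist_force: [0.4, -6.3, -1.8]
gripper_width: 0.162
gripper_force: 30.0
```

```bash
python3 -c "
from w import *
state()"
```

```text
t 8.4 tcp [ 428.8 -243.8   57.8] yaw -117.98 tilt [ 0.0007 -0.0017] j [-10.7  20.5 -30.    0.1 -39.4 -17.4] F [ 0.4 -6.3 -1.8] M [-1.67 -0.07  0.52] g 0.16235122410320835
```

play_rows --commands "0 0 0 0 0 0;0 0 0 0 0 0;0 0 0 0 0 0;0 0 0 0 0 0;0 0 0.5 0 0 0;0 0 1 0 0 0;0 0 1 0 0 0;0 0 1 0 0 0;0 0 1 0 0 0;0 0 1 0 0 0;0 0 0 0 0 0;0 0 0 0 0 0" --grip 60

```text
time_s: 9.6
tcp_pos: [0.4283, -0.2425, 0.2229]
ee_rot: [[-0.472, -0.881, 0.001], [-0.881, 0.472, 0.0], [-0.001, -0.001, -1.0]]
wrist_force: [-0.9, -0.2, -0.5]
gripper_width: 0.689
gripper_force: 0.0
```

Run:
```python
from w import *
state()
comps("wrist",((.078,.095),(.042,.050),(.034,.042)),150,"w2")
comps("scene",((.078,.095),),50)
```

```text
t 9.6 tcp [ 428.3 -242.5  222.9] yaw -118.2 tilt [0.0013 0.0005] j [-10.6   9.  -17.7  -0.  -63.3 -17.6] F [-0.9 -0.2 -0.5] M [ 0.12 -0.07  0.01] g 0.6886675225018002
0.078 0.095 928 px [276. 193.] rect [ 428.6 -243.9   60.3   14.    65.5] z 0.0833 bgr [34. 35. 34.]
0.042 0.05 502 px [215. 226.] rect [ 507.9 -236.1   30.1   20.6  -84.2] z 0.0459 bgr [115. 114. 112.]
0.034 0.042 3087 px [277. 181.] rect [ 430.5 -243.9  143.9   84.     5.8] z 0.0406 bgr [71. 83. 62.]
0.078 0.095 420 px [84. 21.] rect [  368.  -1477.5   559.     56.5     6.6] z 0.0864 bgr [16. 32. 47.]
0.078 0.095 109 px [372. 141.] rect [ 48.8  14.4  98.7  28.5 -71.3] z 0.0876 bgr [33. 40. 43.]
0.078 0.095 348 px [ 95. 157.] rect [ 788.4 -505.   255.8  126.2  -32.8] z 0.0863 bgr [21. 31. 13.]
0.078 0.095 62 px [229. 151.] rect [ 429.2 -246.2   62.7   13.3   65.9] z 0.0849 bgr [15. 20. 23.]
0.078 0.095 100 px [215. 309.] rect [771.3 178.7  56.5  23.8 -19.1] z 0.0859 bgr [69. 76. 78.]
0.078 0.095 325 px [255. 319.] rect [721.6 259.5  74.2  74.   49.2] z 0.089 bgr [ 92. 109. 111.]
0.078 0.095 980 px [361. 402.] rect [656.5 528.  119.8  91.8  21.8] z 0.0864 bgr [87. 93. 95.]
```

The knob now stands at 120.3° (bar yaw -114.5°). The stop has moved back 22.8 mm, which gives the same figure, so it is at four clicks. On to the 114 mm batten.

play_rows --commands "0.35 0.5 0.1 0 0 0.96;0.35 0.5 0 0 0 0.96;0.35 0.5 0 0 0 0.96;0.35 0.5 0 0 0 0.96;0.35 0.5 0 0 0 0.96;0.35 0.5 0 0 0 0.96;0.35 0.5 0 0 0 0.96;0.35 0.5 0 0 0 0.96;0.35 0.5 0 0 0 0.96;0.35 0.5 0 0 0 0.96;0.35 0.5 0 0 0 0.96;0.35 0.5 0 0 0 0.98;0 0 0 0 0 0;0 0 0 0 0 0;0 0 0 0 0 0"

```text
time_s: 11.2
tcp_pos: [0.5536, -0.0632, 0.2248]
ee_rot: [[0.945, -0.327, -0.002], [-0.327, -0.945, -0.0], [-0.002, 0.001, -1.0]]
wrist_force: [-0.3, 0.9, -0.4]
gripper_width: 0.688
gripper_force: 0.0
```

Run:
```python
from w import *
state()
comps("wrist",((.032,.046),),150,"w3")
```

```text
t 11.2 tcp [553.6 -63.2 224.8] yaw -19.11 tilt [-0.0018 -0.0003] j [ 10.1  15.4  -8.9  -0.  -65.8  60.7] F [-0.3  0.9 -0.4] M [-0.1   0.06 -0.02] g 0.6883191211332488
0.032 0.046 621 px [17. 65.] rect [757.1 144.7  59.7  26.5 -25.9] z 0.0391 bgr [111. 118. 123.]
0.032 0.046 2725 px [272. 179.] rect [559.8 -58.5 113.   27.6 -18.8] z 0.0371 bgr [ 77. 104. 130.]
0.032 0.046 2362 px [458. 210.] rect [ 469.4 -253.9   99.8   91.8   71.4] z 0.0409 bgr [105. 124.  91.]
0.032 0.046 624 px [160. 251.] rect [525.1  92.9  51.   26.7   8.8] z 0.0369 bgr [ 67.  90. 113.]
0.032 0.046 1160 px [283. 319.] rect [385.1 -24.2  95.3  28.7  45.8] z 0.037 bgr [50. 94. 42.]
```

View pics/w3.png

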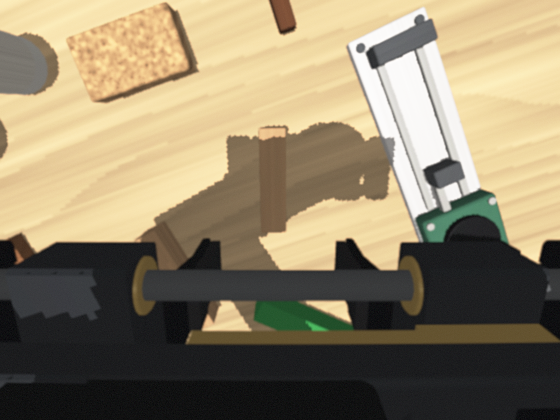

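Wrist view: the batten is at (272,179), whole, measuring 113×27.6 mm at (559.8,-58.5), yaw -18.8°. I'm descending to grasp it with the tips at z=16 mm, so they clear the rails and the tray rim.

play_rows --commands "0.2 0.15 -0.9 0 0 0.03;0 0 -0.9 0 0 0;0 0 -0.9 0 0 0;0 0 -0.9 0 0 0;0 0 -0.9 0 0 0;0 0 -0.9 0 0 0;0 0 -0.8 0 0 0;0 0 -0.5 0 0 0;0 0 -0.26 0 0 0;0 0 0 0 0 0;0 0 0 0 0 0"

```text
time_s: 12.35
tcp_pos: [0.5609, -0.0585, 0.0175]
ee_rot: [[0.947, -0.322, 0.001], [-0.322, -0.947, -0.0], [0.001, -0.0, -1.0]]
wrist_force: [-0.5, 0.7, 0.4]
gripper_width: 0.69
gripper_force: 0.0
```

play_rows --commands "0 0 0 0 0 0;0 0 0 0 0 0;0 0 0 0 0 0;0 0 0 0 0 0;0 0 0 0 0 0;0 0 0 0 0 0" --grip 15

```text
time_s: 12.95
tcp_pos: [0.5603, -0.0584, 0.0169]
ee_rot: [[0.947, -0.321, -0.0], [-0.321, -0.947, -0.0], [-0.0, 0.0, -1.0]]
wrist_force: [-1.0, 0.0, 1.1]
gripper_width: 0.32
gripper_force: 30.0
```

play_rows --commands "0 0 0.5 0 0 0;0 0 1 0 0 0;0 0 1 0 0 0;0 0 0.5 0 0 0;0 0 0 0 0 0"

```text
time_s: 13.45
tcp_pos: [0.5619, -0.058, 0.1091]
ee_rot: [[0.947, -0.321, 0.005], [-0.321, -0.947, 0.001], [0.005, -0.002, -1.0]]
wrist_force: [0.5, 0.7, -0.6]
gripper_width: 0.317
gripper_force: 30.0
```

Run:
```python
from w import *
state()
comps("wrist",((.105,.145),),150)
comps("scene",((.110,.140),),50)
```

```text
t 13.45 tcp [561.9 -58.  109.1] yaw -18.74 tilt [0.0055 0.0008] j [ 10.5  22.3 -17.1   0.  -50.3  60.7] F [ 0.5  0.7 -0.6] M [-0.   -0.06 -0.01] g 0.3169299006331115
0.105 0.145 8830 px [277. 215.] rect [590.1 -66.8  54.1  51.1 -19.3] z 0.1294 bgr [ 69.  93. 116.]
0.105 0.145 1707 px [277. 315.] rect [541.8 -50.1  28.2  17.6  70.8] z 0.1292 bgr [ 63.  85. 107.]
0.11 0.14 679 px [73. 15.] rect [  396.  -1471.9   508.1    59.9     5.1] z 0.1247 bgr [18. 34. 50.]
0.11 0.14 594 px [507.  24.] rect [-999.1 -124.2  524.3   28.    89.9] z 0.1297 bgr [13. 26. 41.]
0.11 0.14 354 px [384. 134.] rect [ 38.1  54.3 248.8  39.6 -74.4] z 0.1275 bgr [50. 60. 63.]
0.11 0.14 709 px [ 87. 146.] rect [ 815.7 -549.1  335.3  167.7  -46.1] z 0.1285 bgr [25. 30. 21.]
0.11 0.14 149 px [213. 199.] rect [599.7 -70.5  32.3  29.7 -19.7] z 0.1276 bgr [35. 58. 78.]
0.11 0.14 328 px [212. 297.] rect [767.  162.8  50.9  47.7 -25.4] z 0.12 bgr [106. 115. 118.]
0.11 0.14 730 px [407. 401.] rect [622.3 580.   76.   30.9  21.6] z 0.1307 bgr [82. 48. 19.]
0.11 0.14 395 px [457. 413.] rect [569.7 659.4  57.6  34.5 -72.7] z 0.1302 bgr [87. 70. 55.]
```

The batten is held and centred on the tool. Now I carry it over the gauge.

play_rows --commands "0.08 -0.82 0 0 0 0.41;0.08 -0.82 0 0 0 0.41;0.08 -0.82 0 0 0 0.41;0.08 -0.82 0 0 0 0.41;0.08 -0.82 0 0 0 0.41;0.08 -0.82 0 0 0 0.41;0.06 -0.79 0 0 0 0.4;0 0 0 0 0 0;0 0 0 0 0 0;0 0 0 0 0 0"

```text
time_s: 14.55
tcp_pos: [0.5759, -0.2289, 0.1055]
ee_rot: [[0.995, 0.101, -0.002], [0.101, -0.995, 0.001], [-0.002, -0.001, -1.0]]
wrist_force: [0.2, 0.0, -0.5]
gripper_width: 0.322
gripper_force: 30.0
```

Run:
```python
from w import *
state()
comps("wrist",((.105,.145),(.042,.050)),150,"w4")
```

```text
t 14.55 tcp [ 575.9 -228.9  105.5] yaw 5.82 tilt [-0.0023  0.0006] j [ -6.7  27.4  -9.   -0.  -53.8 102.6] F [ 0.2  0.  -0.5] M [-0.03  0.01  0.02] g 0.32237610502388514
0.105 0.145 8779 px [277. 216.] rect [ 605.7 -224.8   53.9   51.9    5.8] z 0.1256 bgr [ 79. 106. 129.]
0.105 0.145 1707 px [277. 315.] rect [ 554.9 -230.    28.2   17.3  -84.5] z 0.1258 bgr [ 77. 101. 126.]
0.042 0.05 2977 px [280. 117.] rect [ 647.4 -222.3   60.1   20.2  -84.2] z 0.0461 bgr [125. 123. 121.]
```

View pics/w4.png

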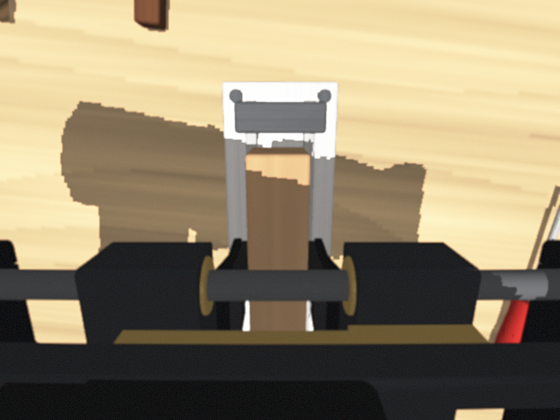

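Wrist view: the batten (247–310, 150–330) is lined up between the rails, with the end block at (280,117). Its far end is about 4.8 mm from the block, so I shift +1.6 mm along x and -1 mm in y, then lower.

play_rows --commands "0.05 -0.03 0 0 0 0;0 0 -0.6 0 0 0;0 0 -0.6 0 0 0;0 0 -0.5 0 0 0;0 0 -0.3 0 0 0;0 0 -0.2 0 0 0;0 0 -0.2 0 0 0;0 0 0 0 0 0;0 0 0 0 0 0"

```text
time_s: 15.5
tcp_pos: [0.5784, -0.2306, 0.0352]
ee_rot: [[0.995, 0.102, 0.001], [0.102, -0.995, -0.0], [0.001, 0.0, -1.0]]
wrist_force: [0.2, -0.1, 0.1]
gripper_width: 0.319
gripper_force: 30.0
```

Run:
```python
from w import *
state()
comps("wrist",((.042,.049),(.049,.057)),150)
```

```text
t 15.5 tcp [ 578.4 -230.6   35.2] yaw 5.84 tilt [ 0.0008 -0.0003] j [ -6.9  32.3 -12.4   0.  -45.3 102.7] F [ 0.2 -0.1  0.1] M [-0.06  0.01 -0.01] g 0.31883530406224614
0.042 0.049 6215 px [276. 122.] rect [ 647.4 -222.1   60.3   20.   -84.4] z 0.0461 bgr [121. 119. 117.]
0.049 0.057 7568 px [277. 212.] rect [ 608.2 -226.6   53.7   45.7    5.8] z 0.0553 bgr [ 88. 118. 145.]
0.049 0.057 1698 px [277. 315.] rect [ 557.5 -231.7   27.9   17.6  -85.2] z 0.0553 bgr [ 74.  98. 123.]
```

Clearance to the end block is 2.4 mm, the batten is centred between the rails and there's no contact force. I lower the last 3 mm and release.

play_rows --commands "0 0 -0.05 0 0 0;0 0 -0.05 0 0 0;0 0 0 0 0 0;0 0 0 0 0 0"

```text
time_s: 15.95
tcp_pos: [0.5783, -0.2306, 0.032]
ee_rot: [[0.995, 0.102, 0.001], [0.102, -0.995, -0.0], [0.001, 0.0, -1.0]]
wrist_force: [-0.8, -0.2, 0.1]
gripper_width: 0.32
gripper_force: 30.0
```

play_rows --commands "0 0 0 0 0 0;0 0 0 0 0 0;0 0 0 0 0 0;0 0 0 0 0 0;0 0 0.4 0 0 0;0 0 0.9 0 0 0;0 0 1 0 0 0;0 0 1 0 0 0;0 0 1 0 0 0;0 0 1 0 0 0;0 0 1 0 0 0;0 0 0 0 0 0;0 0 0 0 0 0" --grip 50

```text
time_s: 17.25
tcp_pos: [0.5781, -0.2304, 0.2222]
ee_rot: [[0.995, 0.101, 0.003], [0.101, -0.995, 0.0], [0.003, 0.0, -1.0]]
wrist_force: [-0.6, -0.5, -0.9]
gripper_width: 0.573
gripper_force: 0.0
```

Run:
```python
from w import *
state()
comps("wrist",((.042,.049),(.050,.060),(.075,.09)),150)
```

```text
t 17.25 tcp [ 578.1 -230.4  222.2] yaw 5.82 tilt [0.0025 0.    ] j [-6.900e+00  2.170e+01 -1.000e-01 -0.000e+00 -6.810e+01  1.027e+02] F [-0.6 -0.5 -0.9] M [ 0.03  0.03 -0.02] g 0.57268480878827
0.042 0.049 765 px [547.  76.] rect [ 715.4 -478.   136.7    6.1    7.4] z 0.0455 bgr [54. 67. 42.]
0.042 0.049 1268 px [277. 120.] rect [ 647.5 -222.    59.7   19.2  -84.1] z 0.046 bgr [125. 123. 121.]
0.042 0.049 475 px [277. 252.] rect [ 508.5 -236.3   28.7   19.6  -84.1] z 0.0461 bgr [110. 110. 111.]
0.05 0.06 816 px [550.  97.] rect [ 702.8 -478.9  111.9    6.8    8.1] z 0.0544 bgr [54. 67. 42.]
0.05 0.06 2957 px [278. 187.] rect [ 578.3 -229.5  113.    27.9    6.4] z 0.0522 bgr [ 88. 118. 145.]
0.05 0.06 803 px [283. 311.] rect [ 442.9 -247.8   58.8   27.    74.8] z 0.052 bgr [36. 34. 34.]
0.075 0.09 274 px [263. 325.] rect [ 439.6 -233.6   36.2   11.4   87.3] z 0.082 bgr [32. 34. 35.]
```

The batten lies in the gauge at (578.3,-229.5) with its top at 52–53 mm, mid gap and in line. Now the 134 mm batten.

play_rows --commands "-0.26 0.88 0 0 0 0.02;-0.26 0.88 0 0 0 0.02;-0.26 0.88 0 0 0 0.02;-0.26 0.88 0 0 0 0.02;-0.26 0.88 0 0 0 0.02;-0.26 0.88 0 0 0 0.02;-0.26 0.88 0 0 0 0.02;-0.26 0.88 0 0 0 0.02;-0.26 0.88 0 0 0 0.02;-0.26 0.88 0 0 0 0.02;-0.26 0.88 0 0 0 0.02;-0.26 0.88 0 0 0 0.02;0 0 0 0 0 0;0 0 0 0 0 0;0 0 0 0 0 0" --grip 60

```text
time_s: 18.8
tcp_pos: [0.4842, 0.0856, 0.2201]
ee_rot: [[0.991, 0.137, -0.001], [0.137, -0.991, -0.001], [-0.001, 0.001, -1.0]]
wrist_force: [0.6, -0.6, -0.7]
gripper_width: 0.69
gripper_force: 0.0
```

Run:
```python
from w import *
state()
comps("wrist",((.032,.046),),150)
```

```text
t 18.8 tcp [484.2  85.6 220.1] yaw 7.85 tilt [-0.0014 -0.0008] j [ 29.    9.1 -17.9   0.  -63.1  68.9] F [ 0.6 -0.6 -0.7] M [-0.14 -0.01  0.01] g 0.6899528060184857
0.032 0.046 477 px [  4. 154.] rect [492.6 375.1  80.5   3.6   4.6] z 0.0368 bgr [56. 75. 95.]
0.032 0.046 3261 px [275. 184.] rect [483.6  88.5 133.   27.9   7.9] z 0.0372 bgr [ 87. 119. 147.]
0.032 0.046 260 px [556. 223.] rect [ 492.  -226.4   47.9   10.1    9.5] z 0.0355 bgr [136. 140. 141.]
0.032 0.046 383 px [532. 247.] rect [ 458.1 -208.3   28.2   22.2  -20.7] z 0.0401 bgr [ 95. 113.  80.]
```

play_rows --commands "0 0.08 -0.9 0 0 0;0 0 -0.9 0 0 0;0 0 -0.9 0 0 0;0 0 -0.9 0 0 0;0 0 -0.9 0 0 0;0 0 -0.9 0 0 0;0 0 -0.8 0 0 0;0 0 -0.4 0 0 0;0 0 -0.18 0 0 0;0 0 0 0 0 0;0 0 0 0 0 0"

```text
time_s: 19.95
tcp_pos: [0.4851, 0.0886, 0.0179]
ee_rot: [[0.991, 0.137, 0.001], [0.137, -0.991, 0.0], [0.001, -0.0, -1.0]]
wrist_force: [0.3, 1.0, 0.8]
gripper_width: 0.692
gripper_force: 0.0
```

play_rows --commands "0 0 0 0 0 0;0 0 0 0 0 0;0 0 0 0 0 0;0 0 0 0 0 0;0 0 0 0 0 0;0 0 0 0 0 0" --grip 15

```text
time_s: 20.55
tcp_pos: [0.4845, 0.0887, 0.0175]
ee_rot: [[0.991, 0.137, 0.0], [0.137, -0.991, -0.0], [0.0, 0.0, -1.0]]
wrist_force: [-0.6, 0.4, 1.6]
gripper_width: 0.321
gripper_force: 30.0
```

play_rows --commands "0 0 0.5 0 0 0;0 0 1 0 0 0;0 0 1 0 0 0;0 0 0.5 0 0 0;0 0 0 0 0 0;0 0 0 0 0 0"

```text
time_s: 21.15
tcp_pos: [0.4837, 0.0885, 0.1067]
ee_rot: [[0.991, 0.137, -0.001], [0.137, -0.991, 0.0], [-0.001, -0.0, -1.0]]
wrist_force: [-0.2, 0.3, -1.5]
gripper_width: 0.324
gripper_force: 30.0
```

Run:
```python
from w import *
state()
comps("wrist",((.105,.145),(.046,.056),(.014,.023)),300)
```

```text
t 21.15 tcp [483.7  88.5 106.7] yaw 7.86 tilt [-0.0011  0.    ] j [ 29.3  16.3 -27.   -0.  -46.7  68.6] F [-0.2  0.3 -1.5] M [-0.06  0.02  0.04] g 0.32409591291905465
0.105 0.145 10111 px [277. 206.] rect [518.1  93.8  63.6  51.5   6.5] z 0.1262 bgr [ 96. 130. 158.]
0.105 0.145 1700 px [277. 315.] rect [462.4  86.6  28.1  17.8 -80.5] z 0.1263 bgr [ 72.  97. 121.]
0.014 0.023 8251 px [ 43. 145.] rect [509.4 283.9 170.5  63.7   5.2] z 0.0188 bgr [ 79. 116. 171.]
```

play_rows --commands "0.11 0.82 0 0 0 -0.04;0.11 0.82 0 0 0 -0.04;0.11 0.82 0 0 0 -0.04;0.11 0.82 0 0 0 -0.04;0.11 0.82 0 0 0 -0.04;0.1 0.82 0 0 0 -0.04;0.1 0.82 0 0 0 -0.04;0.1 0.8 0 0 0 -0.02;0 0 0 0 0 0;0 0 0 0 0 0;0 0 0 0 0 0"

```text
time_s: 22.3
tcp_pos: [0.5092, 0.2838, 0.1061]
ee_rot: [[0.996, 0.092, -0.002], [0.092, -0.996, -0.002], [-0.002, 0.002, -1.0]]
wrist_force: [0.8, 1.2, -1.7]
gripper_width: 0.321
gripper_force: 30.0
```

Run:
```python
from w import *
state()
p,d,ci,C=comps("wrist",((.105,.145),(.014,.0235),(.005,.014),(.042,.056)),200,"w5")
```

```text
t 22.3 tcp [509.2 283.8 106.1] yaw 5.28 tilt [-0.0023 -0.0019] j [ 45.   24.2 -14.4  -0.  -51.6  50.3] F [ 0.8  1.2 -1.7] M [-0.06 -0.02  0.06] g 0.3214262272759799
0.105 0.145 10114 px [277. 206.] rect [543.4 288.   63.5  51.3   5.2] z 0.1256 bgr [ 99. 133. 160.]
0.105 0.145 1698 px [277. 315.] rect [488.  282.8  28.   17.2 -85.4] z 0.1258 bgr [ 74. 100. 125.]
0.014 0.0235 15200 px [192. 148.] rect [532.9 341.8 171.  112.2 -84. ] z 0.0191 bgr [ 84. 123. 180.]
0.005 0.014 414 px [273. 124.] rect [574.9 293.6  34.    6.6 -84.7] z 0.0092 bgr [ 82. 120. 177.]
0.005 0.014 4957 px [208. 191.] rect [508.1 340.1 110.8  33.5   5.7] z 0.0092 bgr [ 58.  84. 122.]
0.042 0.056 3542 px [125. 199.] rect [515.4 390.9  60.   28.6   4.1] z 0.047 bgr [140. 191. 229.]
```

View pics/w5.png

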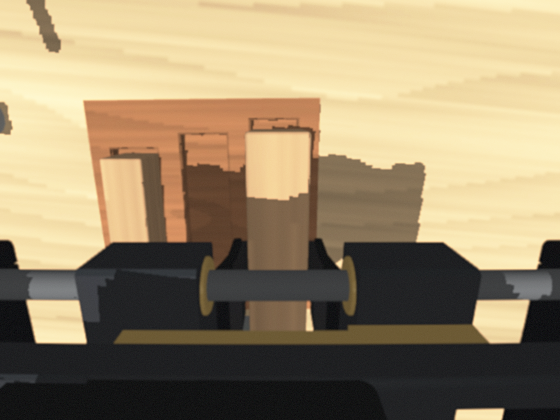

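Wrist view: the batten (247–312, 130–330) is above the right-hand (140 mm) row, whose far end shows at (273,124). The empty 120 mm row is at (205,150) and the short batten at (130,200). The row is 2.8 mm further in +y and lengthwise is fine, so I correct that and lower.

play_rows --commands "0 0.09 0 0 0 0;0 0 -0.6 0 0 0;0 0 -0.6 0 0 0;0 0 -0.5 0 0 0;0 0 -0.4 0 0 0;0 0 0 0 0 0;0 0 0 0 0 0"

```text
time_s: 23.05
tcp_pos: [0.5103, 0.2877, 0.0447]
ee_rot: [[0.996, 0.093, 0.001], [0.093, -0.996, 0.0], [0.001, -0.0, -1.0]]
wrist_force: [0.5, 0.5, -1.1]
gripper_width: 0.321
gripper_force: 30.0
```

Run:
```python
from w import *
state()
p,d,ci,C=comps("wrist",((.055,.075),(.014,.0235),(.005,.014)),200)
```

```text
t 23.05 tcp [510.3 287.7  44.7] yaw 5.32 tilt [0.0005 0.0001] j [ 45.3  28.8 -17.5   0.  -43.7  50. ] F [ 0.5  0.5 -1.1] M [ 0.   -0.06  0.04] g 0.3205746682526039
0.055 0.075 9523 px [277. 204.] rect [544.5 292.2  63.5  49.1   5.8] z 0.0642 bgr [106. 143. 171.]
0.055 0.075 1695 px [277. 315.] rect [489.3 286.6  28.1  17.9 -86.2] z 0.0642 bgr [ 75. 101. 126.]
0.014 0.0235 24832 px [187. 149.] rect [540.8 342.8 171.3  96.3 -84.4] z 0.0191 bgr [ 82. 120. 175.]
0.005 0.014 333 px [281. 126.] rect [576.7 293.6  34.1   4.5 -85.5] z 0.0092 bgr [ 86. 126. 185.]
0.005 0.014 5801 px [192. 194.] rect [523.2 341.7  80.   33.3   5.7] z 0.0092 bgr [ 63.  92. 134.]
0.005 0.014 339 px [ 99. 164.] rect [546.1 397.2  31.4   4.5 -82.6] z 0.0093 bgr [ 82. 121. 176.]
```

Now 1 mm over; I trim it and lower to just above the floor.

play_rows --commands "0 -0.04 0 0 0 0;0 0 -0.2 0 0 0;0 0 -0.2 0 0 0;0 0 -0.1 0 0 0;0 0 -0.06 0 0 0;0 0 0 0 0 0;0 0 0 0 0 0"

```text
time_s: 23.8
tcp_pos: [0.5098, 0.2863, 0.0276]
ee_rot: [[0.996, 0.093, -0.0], [0.093, -0.996, -0.0], [-0.0, 0.0, -1.0]]
wrist_force: [-0.8, -0.5, 0.8]
gripper_width: 0.317
gripper_force: 30.0
```

```bash
python3 -c "
from w import *
state()"
```

```text
t 23.8 tcp [509.8 286.3  27.6] yaw 5.32 tilt [-0.0002 -0.0002] j [ 45.2  30.  -18.4   0.  -41.6  50.1] F [-0.8 -0.5  0.8] M [-0.11  0.29 -0.02] g 0.3171877056834578
```

It's seated at the expected height (27.6 - 17.5 ≈ 10 mm) with no blocking force, so I release and retract.

play_rows --commands "0 0 0 0 0 0;0 0 0 0 0 0;0 0 0 0 0 0;0 0 0 0 0 0;0 0 0.4 0 0 0;0 0 0.9 0 0 0;0 0 1 0 0 0;0 0 1 0 0 0;0 0 1 0 0 0;0 0 1 0 0 0;0 0 1 0 0 0;0 0 0 0 0 0;0 0 0 0 0 0" --grip 50

```text
time_s: 25.1
tcp_pos: [0.5099, 0.2865, 0.218]
ee_rot: [[0.996, 0.092, 0.002], [0.092, -0.996, 0.002], [0.002, -0.002, -1.0]]
wrist_force: [-0.3, 0.0, -0.2]
gripper_width: 0.576
gripper_force: 0.0
```

Run:
```python
from w import *
state()
comps("wrist",((.042,.056),(.014,.0235)),300)
print()
p,d,ci,C=comps("side",((.046,.058),(.076,.09)),45)
cv2.imwrite("pics/end.png",cv2.resize(p[120:330,160:440],(800,600),interpolation=2))
```

```text
t 25.1 tcp [509.9 286.5 218. ] yaw 5.3 tilt [0.0016 0.0021] j [ 45.2  18.3  -5.9  -0.  -65.7  50.1] F [-0.3  0.  -0.2] M [-0.09  0.01 -0.04] g 0.5758535767018159
0.042 0.056 3526 px [278. 187.] rect [508.8 287.  134.2  28.1   5.4] z 0.0472 bgr [ 91. 123. 152.]
0.042 0.056 2526 px [178. 190.] rect [498.3 389.5  93.8  28.7   4.6] z 0.047 bgr [140. 191. 232.]
0.014 0.0235 333 px [518.  18.] rect [698.4  57.9  73.8  14.6  76.2] z 0.0185 bgr [ 62.  87. 110.]
0.014 0.0235 351 px [ 9. 64.] rect [611.3 574.8  57.2  22.   -5.3] z 0.0183 bgr [81. 53. 31.]
0.014 0.0235 12423 px [230. 173.] rect [503.8 338.9 171.  170.6 -84.3] z 0.0191 bgr [ 77. 113. 164.]
0.014 0.0235 486 px [ 66. 119.] rect [559.4 519.7  33.5  25.9 -84.6] z 0.0206 bgr [156. 163. 168.]
0.014 0.0235 1697 px [ 50. 184.] rect [478.6 542.2 133.4  24.2   4.8] z 0.0209 bgr [117. 159. 197.]

0.046 0.058 144 px [437.  14.] rect [2273.  1126.5  614.5   39.6   89.9] z 0.0521 bgr [95. 99. 99.]
0.046 0.058 63 px [535.  56.] rect [2273.9  371.5  160.6   27.3  -89.8] z 0.0515 bgr [91. 95. 95.]
0.046 0.058 72 px [167.  70.] rect [ 496.3 1198.
[... 1815 characters left out ...]
1] z 0.0829 bgr [26. 39. 56.]
0.076 0.09 99 px [ 22. 103.] rect [-179.9 1201.5  130.4   19.7   -3.9] z 0.0833 bgr [27. 39. 56.]
0.076 0.09 62 px [224. 108.] rect [564.1 658.5  82.3  47.1 -33.5] z 0.0821 bgr [57. 38. 22.]
0.076 0.09 137 px [309. 145.] rect [720.5 256.4  78.2  71.8  57.8] z 0.0839 bgr [ 93. 105. 107.]
0.076 0.09 57 px [335. 159.] rect [754.3 145.5  56.3  32.8 -40. ] z 0.0822 bgr [81. 86. 89.]
0.076 0.09 110 px [320. 279.] rect [ 427.9 -246.4   60.3   15.    61. ] z 0.0835 bgr [48. 52. 53.]
0.076 0.09 86 px [134. 297.] rect [ -6.1 -54.4  79.7  16.3  -8.8] z 0.084 bgr [54. 58. 61.]
0.076 0.09 473 px [499. 353.] rect [ 660.6 -621.   267.9    9.5  -83.7] z 0.0832 bgr [33. 41. 25.]
```

View pics/end.png

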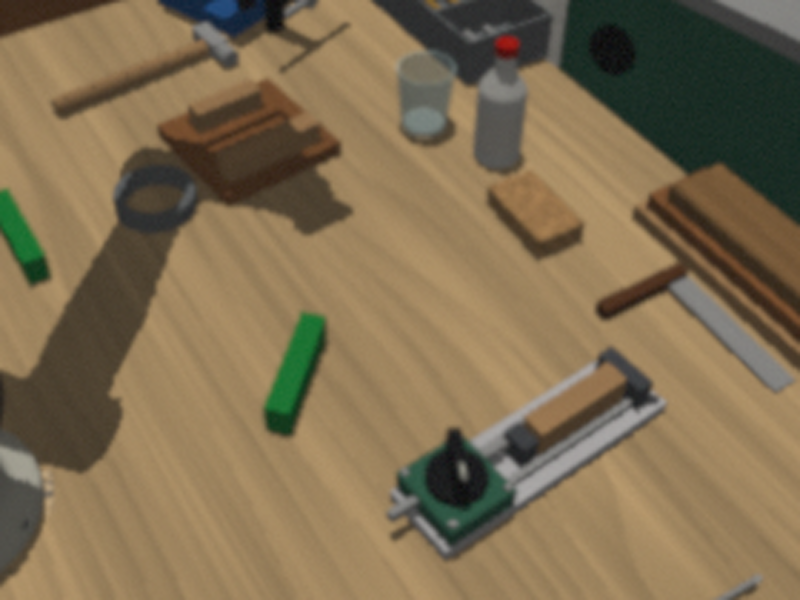

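Final view: the 114 mm batten lies in the gauge between the stops (crop (580,405)), and the 134 mm batten is in the tray's long row (crop (265,150)). It sits at (508.8,287.0), against a row centre of (508.8,287.1). The bystanders are where they were, so I'm handing in.

```bash
python3 -c "
from station import r
print(r.finish_job())"
```

```text
the job is handed in; nothing more can be done
None
```

The job is handed in: knob wound home then set to four clicks (measured 120.3°), 114 mm batten flat in the gauge mid gap, 134 mm batten in the tray's 140 mm row; the arm is clear, and no verdict came back.

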